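Seat the calibration disc in the inspection loading plate

TASK

Nudge the white calibration disc across the plate with your fingertips until it drops over the edge into the round recess and lies flat on the bottom of it; then push the keeper arm round, all the way to its stop, so that it lies over the disc. The disc is fragile ceramic: only push it gently, never pick it up or let it slide off the plate. Leave the reel, jar, cup and mouse where they are.

Things in the scene. Friction and masses are not known exactly. Their poses are not given: they have to be found in the camera images.
- plate: Fixed grey metal loading plate on the bench, 160 mm along its x, 280 mm along its y, 20 mm thick; it cannot move. Origin: centre of its underside, on the bench; z up. Its flat top is the deck, 20 mm above the bench, without a fence. Recess centre at (0, 50) mm in this frame, keeper's pivot at (0, 108) mm. The half towards -y is bare deck, where the disc starts.
- recess (a point): Centre of the floor of the round recess, which is 66 mm in diameter and 7 mm deep (floor 13 mm above the bench), with upright walls and dark rubber-coloured floor, open at the top. Axes as the plate's.
- disc: Loose white ceramic calibration disc, 60 mm in diameter, 10 mm thick, about 100 g, a thin black cross and dot on its top. Starts flat on the deck. Origin: centre of its underside, z up through the disc. Friction is ordinary; a push of about 1 N slides it. Seated, its top stands 3 mm proud of the deck, with 3 mm of play all round.
- keeper (a joint): Keeper arm, a dark steel bar turning on a vertical pivot at the plate's (0, 108) mm; value in rad. At 0 it points along the plate's +x, away from the recess; rising values turn it clockwise seen from above; 1.57 is its stop, pointing along the plate's -y, over the middle of the recess. It starts between 0 and 0.35, stays where it is left and takes about 0.5 N at its post to turn.
- keeper_post (a point): Axis of the keeper's upright black post, 25 mm above the deck. Post: 10 mm in diameter, 58 mm from the pivot axis, from 13 to 37 mm above the deck. The bar under it is 14 mm wide, reaches 66 mm from the pivot and runs 7 to 13 mm above the deck: clear of a seated disc (3 mm) but not of one lying on the deck (10 mm).
- reel: Loose solder reel, 54 mm in diameter, 46 mm high, standing on the bench beyond the plate's +x edge. Leave alone. Origin: centre of its underside.
- jar: Loose amber glass jar with a white lid and pale label, 42 mm in diameter, 60 mm high, beyond the plate's +x edge. Leave alone. Origin: centre of its underside.
- cup: Loose small blue plastic cup, 50 mm in diameter, 50 mm high, beyond the plate's +x edge. Leave alone. Origin: centre of its underside.
- mouse: Loose black computer mouse, 100 x 58 x 24 mm, on the bench beyond the plate's -y end. Leave alone. Origin: centre of its underside.
Mind the look-alikes: they are no part of the job. There is more than one size of the disc; the one meant has the size given above.

How it is judged:
On the way, in this order (a step that is already met when the one before it is completed fails the run):
1. the disc lies flat on the floor of the recess (horizontal distance between disc and recess below 0.005 m and z of disc in the frame of recess below 0.002 m and angle between disc's own z axis and vertical below 0.05 rad), for 0.2 s.
2. the keeper is swung to its stop over the seated disc (all of step 1 and value of joint keeper above 1.45 rad), for 0.2 s.
At the end, for the whole second after the job is handed in: The disc rests flat on the floor of the recess (centre within 5 mm, underside within 2 mm of the floor, tilt below 0.05 rad) and the keeper is at its stop over it (above 1.45 rad), all at rest (all of step 2 and linear speed of disc below 0.02 m/s and velocity of joint keeper below 0.1 rad/s); the robot touches nothing.
It fails at once if the disc is lifted more than 8 mm off the deck (z of disc in the frame of plate above 0.028 m).
It fails at once if the disc is pushed off the plate (z of disc in the frame of plate below 0.008 m).
It fails at once if the disc is squeezed or pressed with more than 35 N (contact force between the fingers and disc above 35 N).
It fails at once if the reel, jar, cup or mouse is moved more than 15 mm (distance of any of reel, jar, cup, mouse from where it was at the start of the episode above 0.015 m).
It also fails if it takes over 48 s, if anything falls off the work surface, if the arm or the gripper's body presses on something with over 40 N, if the wrist force passes 120 N, or if a joint passes its speed limit or range.

ROBOT

A 6-joint arm with a two-finger parallel gripper is mounted at the origin on the work surface. World frame = base frame: x ahead of the robot, y to its left, z up, the work surface at z = 0. Lengths are in m, angles in rad, forces in N, time in s.
With the tool pointing down it reaches from about 0.35 to 0.975 m from the base axis. Payload 4.9 kg.
Tool frame: the origin (TCP) lies at the very end of the fingers, on their centre line; the grasp point (between the pads) lies 19 mm behind it; z points along the fingers, y is the line along which they close (so a half turn about z gives the same grasp; the last joint's range is limited). The gripper opens to 85 mm and grips with 20 to 120 N. Pads are 22 mm wide; open, the fingers measure 114 mm over their backs; the gripper's body (76 mm by 85 mm) begins 54 mm behind the grasp point. The pads swing forward as they close: fully open they stand 13 mm farther back than shut.
Start: joints at [0.986, 0.053, 1.613, -0, 1.476, -0.119], TCP at [0.281, 0.558, 0.231] pointing down, gripper open.
Joint ranges: [-3.01, 3.01], [-1.01, 2.22], [0.06, 2.58], [-1.02, 4.17], [0.09, 2.62], [-3.14, 3.14]. Speed limits (rad/s): [2.57, 2.57, 3.14, 3.14, 3.14, 3.14].

INTERFACE

Orientations are given as a unit quaternion [w, x, y, z].
In Python, from plant import manip gives the robot as it stands.
- The arm moves only by the tool move_arm, never from a script. Its argument "plan" is a list that holds one entry, the list of rows, each a list of 7 numbers: the shift along the tool's x, y, z as a fraction of full scale, then the turn, a rotation vector about the tool's x, y, z as a fraction of full scale, then the closure, from 0 (fully open) to 1 (shut). In form: [[[dx, dy, dz, wx, wy, wz, fingers], ...]]. A call has exactly 10 rows; each row shifts and turns the commanded pose from where the row before left it, along the tool's axes as they then stand; what a row does not reach is not made up. Full scale, the value 1, is 0.12 m for a shift and 0.15 rad for a turn. A row lasts 1/8 s, in which the tool goes at most 62.5 mm and 10.7 degrees, less where a joint would pass 70% of its speed; a pose out of reach is approached as far as the arm can. A call with a number of a shift or a turn outside -1 to 1 is refused whole. A call with a gripper value outside its range is refused whole. The fingers move at their own pace and stop on an object; the grip force is fixed at half the most. Time passes only in rows, so rows that do not move let the fingers close, or fill a call up. It gives the time, the measured TCP pose, the force, the opening and the grip force at its end, in the units of the state.
- manip.state(): the state, without advancing time (a new reading comes with each control period).
- manip.grab_frame(name): name is "scene" or "top"; returns a dict with "pixels" (400x640x3 uint8, blue, green, red), "depth" (400x640 float32, m along the optical axis (not along the pixel's ray), 0 where there is no reading), "vfov" (degrees; the focal length in pixels is half the picture's height over the tangent of half this angle, whatever the lens; pixels are square), "cx", "cy" (the principal point, pixels), "view" (4x4, takes a point from world to camera coordinates). Camera axes: x right, y down, z forward; pixel columns grow to the right and rows downward; lengths in m; the calibration is good to about 2 mm. A picture is of the moment at which its call begins.
- manip.job_done(): hands the job in; it is judged then, once.
The state is a dict: "time": time; "joint_pos": joint angles; "joint_vel": joint speeds; "joint_efforts": joint torques, N m; "tool_pos": TCP position; "tool_rot": TCP orientation; "contact_force": force on the tool from outside, world axes, zero at the start; "ft_torque": the same for the moment, N m; "gripper_width": opening from 0.0 (shut) to 1.0 (fully open); "grasp_force": force on a finger pad.
Only numpy, scipy, OpenCV 4.12 (cv2) and the standard library are available. Lean on these libraries where they do the work, as an engineer would, in place of code of your own. Each camera call takes 0.05 s, during which the arm holds its last target. There are 200 camera calls.

## Working session

There is one attempt and no reset: what is moved stays moved. The work goes in short steps, Python scripts to look and compute and a tool call to move; the robot and the scene stay as the last step left them, time stands still between calls to the robot, and variables do not carry over. Pictures are saved under pics/ and viewed, at most 13 in all, crops included, and the job is handed in when it is done.

Besides the shell and the picture viewer there is one more tool, called as name(argument=value, ...) on one line, values as JSON. move_arm: Moves the arm, as the interface text tells. Its arguments: {"type":"object","properties":{"plan":{"type":"array"}},"required":["plan"]}

```bash
mkdir -p pics; cat > h.py <<'E'
import numpy as np, cv2
from plant import manip
def grab(n,save=None):
    f=manip.grab_frame(n)
    if save: cv2.imwrite('pics/'+save,f['pixels'])
    return f
def cam(f):
    fl=200/np.tan(np.radians(f['vfov'])/2); return fl,f['cx'],f['cy'],np.array(f['view'])
def at_z(f,u,v,z):
    fl,cx,cy,V=cam(f); R,t=V[:3,:3],V[:3,3]; c=-R.T@t
    d=R.T@np.array([(u-cx)/fl,(v-cy)/fl,1.]); return c+d*(z-c[2])/d[2]
def at_d(f,u,v):
    fl,cx,cy,V=cam(f); R,t=V[:3,:3],V[:3,3]; d=f['depth'][int(round(v)),int(round(u))]
    return R.T@(np.array([(u-cx)/fl,(v-cy)/fl,1.])*d-t)
def proj(f,p):
    fl,cx,cy,V=cam(f); q=V[:3,:3]@np.array(p)+V[:3,3]; return q[0]/q[2]*fl+cx,q[1]/q[2]*fl+cy
E
python3 - <<'E'
from h import *
for n in('top','scene'):
    f=grab(n,n+'1.png'); print(n,f['vfov'],f['cx'],f['cy'],np.round(f['view'],3).tolist())
s=manip.state(); print(s['time'],s['tool_pos'],s['tool_rot'],s['gripper_width'])
E
```

```text
top 53.42477589140619 316.7617579425909 202.83535797795267 [[-0.019, -1.0, 0.018, -0.05], [-0.993, 0.017, -0.121, 0.585], [0.121, -0.02, -0.992, 0.834], [0.0, 0.0, 0.0, 1.0]]
scene 56.905349575996034 321.3200518735115 197.08503299113772 [[0.029, 1.0, -0.009, 0.047], [0.762, -0.028, -0.647, -0.418], [-0.647, 0.012, -0.763, 1.213], [0.0, 0.0, 0.0, 1.0]]
0.1 [0.28039671 0.55794196 0.23019262] [-3.29314896e-04  2.30800286e-01  9.73000699e-01 -8.71609592e-04] 0.9949472548461299
```

View pics/top1.png

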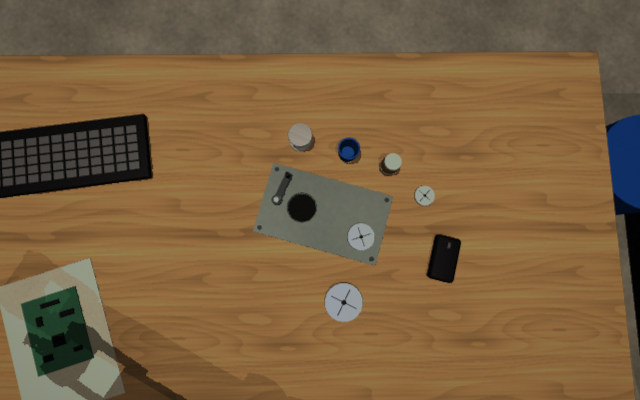

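View pics/scene1.png

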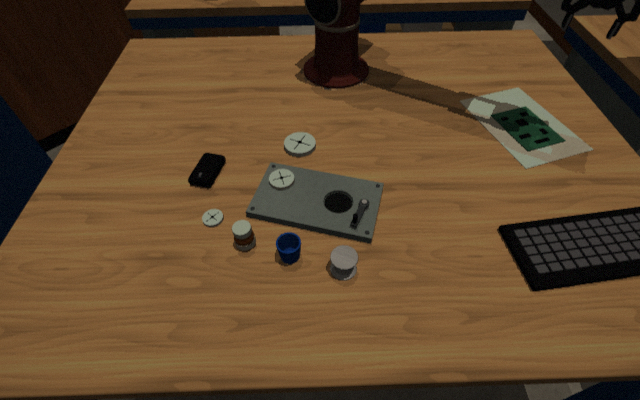

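The top view shows the plate with corners near (275,165), (392,196), (376,264) and (255,230). The 60 mm disc is on the deck at (361,237) and the recess is at (302,208). The keeper pivot is at about (277,200) and its post at about (289,176). The scene view agrees, with the disc at (282,179), the recess at (339,202) and the post at about (363,203).

```bash
cat > meas.py <<'E'
from h import *
def blob(m,u,v,r=40):
    n,l,st,c=cv2.connectedComponentsWithStats(m.astype(np.uint8))
    i=min((k for k in range(1,n) if st[k,4]>60),key=lambda k:np.hypot(c[k][0]-u,c[k][1]-v))
    cs,_=cv2.findContours((l==i).astype(np.uint8),cv2.RETR_EXTERNAL,cv2.CHAIN_APPROX_NONE)
    h=cv2.convexHull(cs[0]); e=cv2.fitEllipse(h); return e[0],e[1],st[i,4],h
def disc(f,u,v):
    g=f['pixels'].min(2).astype(int); w=np.zeros_like(g); w[max(0,v-22):v+22,u-25:u+25]=g[max(0,v-22):v+22,u-25:u+25]
    t,_=cv2.threshold(w[v-22:v+22,u-25:u+25].astype(np.uint8).copy(),0,255,cv2.THRESH_OTSU)
    m=cv2.morphologyEx((w>t).astype(np.uint8),cv2.MORPH_CLOSE,np.ones((5,5)))
    return blob(m,u,v)
def dark(f,u,v):
    g=f['pixels'].max(2).astype(int); w=np.full_like(g,255); w[v-20:v+20,u-19:u+19]=g[v-20:v+20,u-19:u+19]
    return blob(w<45,u,v)
E
python3 - <<'E'
from meas import *
F={n:grab(n) for n in('top','scene')}
for n,d,r in(('top',(361,237),(302,208)),('scene',(282,179),(339,202))):
    f=F[n]; a=disc(f,*d); b=dark(f,*r)
    print(n,'disc',np.round(a[0],1),np.round(a[1],1),at_z(f,*a[0],.03).round(4),at_d(f,*a[0]).round(4))
    print(n,'rec',np.round(b[0],1),np.round(b[1],1),at_z(f,*b[0],.02).round(4),at_d(f,*b[0]).round(4))
    D=f['depth']; 
f=F['top']
for p in((277,200),(289,176),(330,215),(273,164),(392,195),(377,264),(254,230)): print(p,at_d(f,*p).round(4),at_z(f,*p,.02).round(4))
a=f['pixels'][140:290,235:425]; b=F['scene']['pixels'][150:250,180:400]
cv2.imwrite('pics/c1.png',cv2.resize(a,None,fx=4,fy=4,interpolation=cv2.INTER_CUBIC))
E
```

```text
top disc [360.8 236.4] [26.3 27.4] [ 0.5093 -0.1555  0.03  ] [ 0.5092 -0.1552  0.0319]
top rec [301.5 207.1] [27.9 27.9] [ 0.5769 -0.0266  0.02  ] [ 0.5777 -0.0265  0.0126]
scene disc [281.1 177.4] [18.2 24.9] [ 0.5077 -0.1555  0.03  ] [ 0.5083 -0.1554  0.0306]
scene rec [337.9 201.4] [22.  28.9] [ 0.5768 -0.0266  0.02  ] [ 0.5714 -0.0261  0.0134]
(277, 200) [0.5915 0.0261 0.0381] [0.5938 0.0276 0.02  ]
(289, 176) [ 6.451e-01 -4.000e-04  3.330e-02] [6.477e-01 3.000e-04 2.000e-02]
(330, 215) [ 0.5581 -0.0897  0.0214] [ 0.5583 -0.0898  0.02  ]
(273, 164) [0.6751 0.0358 0.0226] [0.6757 0.036  0.02  ]
(392, 195) [ 0.603  -0.2332  0.0044] [ 0.6009 -0.2299  0.02  ]
(377, 264) [ 0.4479 -0.1941 -0.0017] [ 0.4486 -0.1905  0.02  ]
(254, 230) [0.5279 0.0783 0.022 ] [0.528  0.0786 0.02  ]
```

View pics/c1.png

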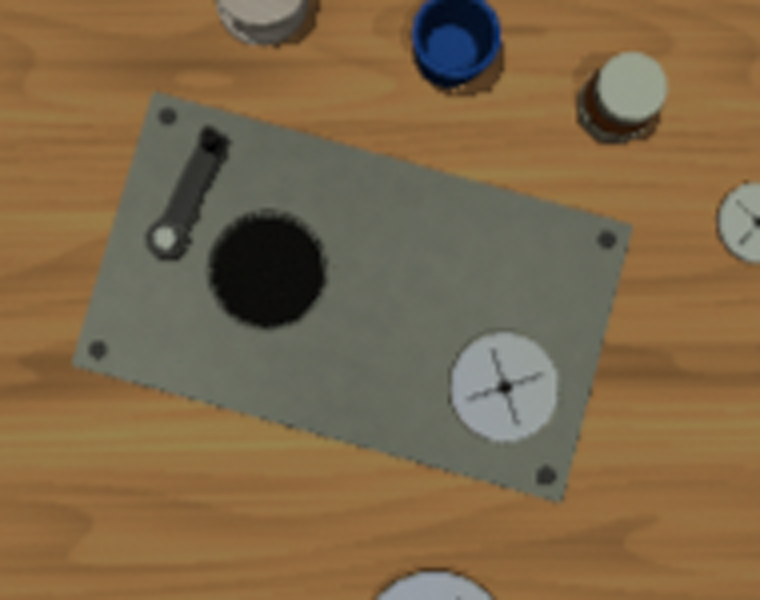

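The crop confirms the layout. The plate corners are sharp, and the disc (crop 504,387) and recess (crop 267,269) agree between the two views to about 1.5 mm. I'll push along the line from disc to recess, using two partly open fingertips as a cradle.

```bash
cat > plan.py <<'E'
from h import *
from scipy.spatial.transform import Rotation as Rn
def rot(q): return Rn.from_quat([q[1],q[2],q[3],q[0]])
def down(ang): # tool x at heading ang in world, z down
    c,s=np.cos(ang),np.sin(ang); return Rn.from_matrix(np.array([[c,s,0],[s,-c,0],[0,0,-1.]]))
def plan(p0,R0,p1,R1,n):
    dr=(R0.inv()*R1).as_rotvec()/n; dp=(np.array(p1)-p0)/n; R=R0
    for i in range(n):
        print(np.round(R.inv().apply(dp)/.12,3).tolist(),np.round(dr/.15,3).tolist()); R=R*Rn.from_rotvec(dr)
E
python3 - <<'E'
from plan import *
s=manip.state(); d=np.array([.5085,-.1555]); r=np.array([.5768,-.0266]); u=(r-d)/np.linalg.norm(r-d)
a=np.arctan2(u[1],u[0]); st=d-u*.05; print(u,a,st)
plan(s['tool_pos'],rot(s['tool_rot']),[*st,.10],down(a),20)
E
```

```text
[0.46820265 0.88362111] 1.0835407158112595 [ 0.48508987 -0.19968106]
[-0.218, -0.244, 0.055] [-0.0, 0.0, 0.531]
[-0.237, -0.226, 0.055] [-0.0, 0.0, 0.531]
[-0.254, -0.206, 0.055] [-0.0, 0.0, 0.531]
[-0.269, -0.185, 0.055] [-0.0, 0.0, 0.531]
[-0.283, -0.163, 0.055] [-0.0, 0.0, 0.531]
[-0.295, -0.14, 0.055] [-0.0, 0.0, 0.531]
[-0.306, -0.116, 0.055] [-0.0, 0.0, 0.531]
[-0.314, -0.092, 0.055] [-0.0, 0.0, 0.531]
[-0.32, -0.066, 0.054] [-0.0, 0.0, 0.531]
[-0.324, -0.041, 0.054] [-0.0, 0.0, 0.531]
[-0.327, -0.015, 0.054] [-0.0, 0.0, 0.531]
[-0.327, 0.011, 0.054] [-0.0, 0.0, 0.531]
[-0.325, 0.037, 0.054] [-0.0, 0.0, 0.531]
[-0.321, 0.063, 0.054] [-0.0, 0.0, 0.531]
[-0.315, 0.088, 0.054] [-0.0, 0.0, 0.531]
[-0.307, 0.113, 0.054] [-0.0, 0.0, 0.531]
[-0.297, 0.137, 0.054] [-0.0, 0.0, 0.531]
[-0.285, 0.16, 0.054] [-0.0, 0.0, 0.531]
[-0.271, 0.182, 0.054] [-0.0, 0.0, 0.531]
[-0.256, 0.203, 0.054] [-0.0, 0.0, 0.531]
```

move_arm(plan=[[[-0.22, -0.24, 0.05, 0, 0, 0.53, 0.65], [-0.24, -0.23, 0.05, 0, 0, 0.53, 0.65], [-0.25, -0.21, 0.05, 0, 0, 0.53, 0.65], [-0.27, -0.18, 0.05, 0, 0, 0.53, 0.65], [-0.28, -0.16, 0.05, 0, 0, 0.53, 0.65], [-0.3, -0.14, 0.05, 0, 0, 0.53, 0.65], [-0.31, -0.12, 0.05, 0, 0, 0.53, 0.65], [-0.31, -0.09, 0.05, 0, 0, 0.53, 0.65], [-0.32, -0.07, 0.05, 0, 0, 0.53, 0.65], [-0.32, -0.04, 0.05, 0, 0, 0.53, 0.65]]])

```text
time: 1.45
tool_pos: [0.3833, 0.1787, 0.1711]
tool_rot: [0.0, 0.59, 0.807, 0.0]
contact_force: [-0.4, -0.3, -0.3]
gripper_width: 0.353
grasp_force: 0.0
```

move_arm(plan=[[[-0.33, -0.02, 0.05, 0, 0, 0.53, 0.65], [-0.33, 0.01, 0.05, 0, 0, 0.53, 0.65], [-0.32, 0.04, 0.05, 0, 0, 0.53, 0.65], [-0.32, 0.06, 0.05, 0, 0, 0.53, 0.65], [-0.31, 0.09, 0.05, 0, 0, 0.53, 0.65], [-0.31, 0.11, 0.05, 0, 0, 0.53, 0.65], [-0.3, 0.14, 0.05, 0, 0, 0.53, 0.65], [-0.28, 0.16, 0.05, 0, 0, 0.53, 0.65], [-0.27, 0.18, 0.05, 0, 0, 0.53, 0.65], [-0.26, 0.2, 0.05, 0, 0, 0.53, 0.65]]])

```text
time: 2.7
tool_pos: [0.485, -0.1999, 0.111]
tool_rot: [-0.0, 0.857, 0.515, 0.0]
contact_force: [0.9, 0.2, -0.8]
gripper_width: 0.351
grasp_force: 0.0
```

```bash
python3 - <<'E'
from plan import *
f=grab('scene'); s=manip.state()
a=f['pixels'][90:240,180:380]; cv2.imwrite('pics/s2.png',cv2.resize(a,None,fx=4,fy=4,interpolation=cv2.INTER_CUBIC))
print(s['time'],s['tool_pos'],s['gripper_width'],s['contact_force'],proj(f,s['tool_pos']))
R=rot(s['tool_rot']);print(R.as_matrix().round(3)); d=np.array([.5085,-.1555]); u=np.array([.4682,.8836]); st=d-u*.05
plan(s['tool_pos'],R,[*st,.022],down(1.0835),4)
E
```

```text
2.75 [ 0.48556907 -0.20367124  0.11066593] 0.3526167021648901 [-2.28264805 -1.39665087  0.62467215] (np.float64(256.24228914336), np.float64(145.43567358080853))
[[ 0.472  0.881  0.   ]
 [ 0.881 -0.472 -0.003]
 [-0.003  0.002 -1.   ]]
[0.007, -0.005, 0.185] [0.003, 0.004, -0.008]
[0.007, -0.005, 0.185] [0.003, 0.004, -0.008]
[0.007, -0.005, 0.185] [0.003, 0.004, -0.008]
[0.007, -0.005, 0.185] [0.003, 0.004, -0.008]
```

View pics/s2.png

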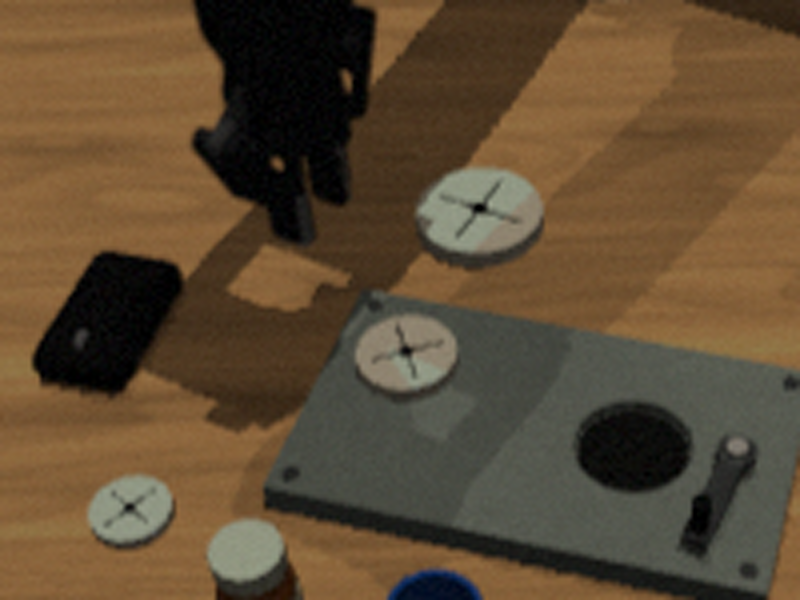

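The fingertips show at crop (316,222), image (259,145). The projected TCP is (256,145), so the tips sit at the TCP, and they are behind the disc. Next I descend to just above the deck.

move_arm(plan=[[[0, 0, 0.18, 0, 0, 0, 0.65], [0, 0, 0.18, 0, 0, 0, 0.65], [0, 0, 0.18, 0, 0, 0, 0.65], [0, 0, 0.1, 0, 0, 0, 0.65], [0, 0, 0.05, 0, 0, 0, 0.65], [0, 0, 0.03, 0, 0, 0, 0.65], [0, 0, 0, 0, 0, 0, 0.65], [0, 0, 0, 0, 0, 0, 0.65], [0, 0, 0, 0, 0, 0, 0.65], [0, 0, 0, 0, 0, 0, 0.65]]])

```text
time: 4.0
tool_pos: [0.485, -0.1987, 0.0252]
tool_rot: [0.0, 0.856, 0.517, 0.0]
contact_force: [-0.3, -0.2, 0.3]
gripper_width: 0.349
grasp_force: 0.0
```

```bash
python3 - <<'E'
from plan import *
s=manip.state();print(s['tool_pos'],s['contact_force'],s['gripper_width'])
f=grab('scene')
a=f['pixels'][90:240,180:380]; cv2.imwrite('pics/s3.png',cv2.resize(a,None,fx=4,fy=4,interpolation=cv2.INTER_CUBIC))
E
```

```text
[ 0.48504645 -0.19874184  0.02516381] [-0.28638175 -0.20892758  0.31704422] 0.3492853959844827
```

View pics/s3.png

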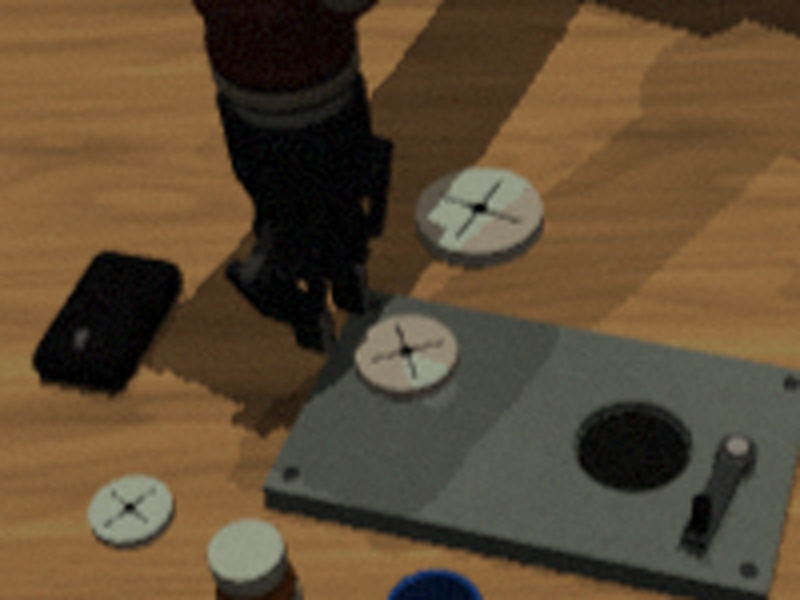

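The fingertips are level with the disc at the plate's end, in front of it at crop (340,320), with no contact force. I'll lower 2.5 mm and push forward.

move_arm(plan=[[[0.03, 0, 0.02, 0, 0, 0, 0.65], [0.04, 0, 0, 0, 0, 0, 0.65], [0.04, 0, 0, 0, 0, 0, 0.65], [0.04, 0, 0, 0, 0, 0, 0.65], [0.06, 0, 0, 0, 0, 0, 0.65], [0.07, 0, 0, 0, 0, 0, 0.65], [0.07, 0, 0, 0, 0, 0, 0.65], [0.07, 0, 0, 0, 0, 0, 0.65], [0.05, 0, 0, 0, 0, 0, 0.65], [0, 0, 0, 0, 0, 0, 0.65]]])

```text
time: 5.3
tool_pos: [0.5114, -0.1483, 0.0226]
tool_rot: [0.0, 0.856, 0.517, 0.0]
contact_force: [-0.7, -1.0, -0.4]
gripper_width: 0.349
grasp_force: 0.0
```

```bash
python3 - <<'E'
from plan import *
s=manip.state();print(s['time'],s['tool_pos'],s['contact_force'],s['gripper_width'])
F=[grab('top'),grab('scene')]
a=F[0]['pixels'][150:270,240:400]; b=F[1]['pixels'][130:250,220:380]
cv2.imwrite('pics/s4.png',cv2.resize(np.hstack([a,b]),None,fx=2.5,fy=2.5,interpolation=cv2.INTER_CUBIC))
E
```

```text
5.3 [ 0.51144264 -0.14832385  0.02255148] [-0.71602273 -0.97292457 -0.40997771] 0.3494572008291855
```

View pics/s4.png

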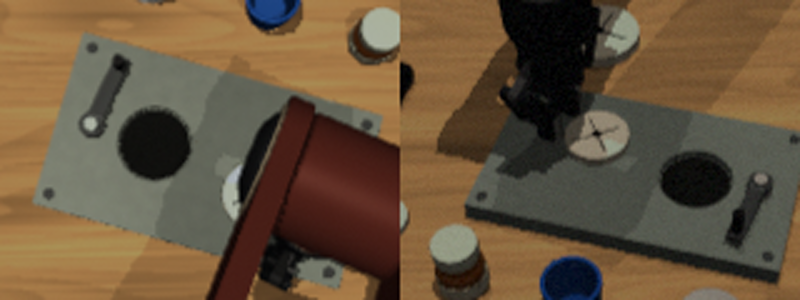

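The disc has slid with the cradle. In the scene half it is at crop (597,135), image (299,184), lined up with the recess at crop (695,180). I'll measure its offset from the TCP.

```bash
cat > where.py <<'E'
from plan import *
r=np.array([.5768,-.0266]); r=r
def where(uv):
    s=manip.state(); f=grab('scene'); fl=f['pixels'].astype(int)
    w=np.zeros((400,640),np.uint8); u,v=uv; g=fl.min(2); sub=g[v-18:v+18,u-22:u+22].astype(np.uint8)
    t,_=cv2.threshold(sub,0,255,cv2.THRESH_OTSU); w[v-18:v+18,u-22:u+22]=sub>t
    w=cv2.morphologyEx(w,cv2.MORPH_CLOSE,np.ones((5,5)))
    n,l,st,c=cv2.connectedComponentsWithStats(w); i=1+np.argmax(st[1:,4])
    cs,_=cv2.findContours((l==i).astype(np.uint8),cv2.RETR_EXTERNAL,cv2.CHAIN_APPROX_NONE)
    e=cv2.fitEllipse(cv2.convexHull(cs[0])); p=at_z(f,*e[0],.03)[:2]
    U=rot(s['tool_rot']).as_matrix()[:2,:2]; q=np.array(s['tool_pos'][:2])
    print('t',s['time'],'px',np.round(e[0],1),np.round(e[1],1),'disc',p.round(4),'disc-tcp in tool mm',(U.T@(p-q)*1e3).round(1),'rec-disc in tool mm',(U.T@(r-p)*1e3).round(1),'F',np.round(s['contact_force'],1))
E
python3 -c "
from where import *
where((299,184))"
```

```text
t 5.4 px [299.1 198.9] [40.2 79.4] disc [ 0.575  -0.1129] disc-tcp in tool mm [61.4 39.8] rec-disc in tool mm [ 77.2 -38.7] F [ 0.1  0.8 -0.4]
```

```bash
sed -i 's/t,_=cv2.threshold(sub,0,255,cv2.THRESH_OTSU);/t=np.percentile(sub,80)*0.75;/' where.py; python3 -c "
from where import *
where((299,184)); f=grab('scene'); print(f['pixels'][178:191:3,280:320:3].min(2)); print(at_z(f,298.8,184,.03))"
```

```text
t 5.45 px [298.7 200.1] [40.9 76. ] disc [ 0.5782 -0.1137] disc-tcp in tool mm [62.3 42.9] rec-disc in tool mm [ 76.4 -41.9] F [ 0.4 -0.1 -0.6]
[[  1  26  31  49  55 106 110 113 114 114  73  62  66  66]
 [  0  22  44  54  65 118  91 111  94 101 114  63  61  65]
 [  0  26  50  53  94  83  47 114 117 111 109  65  67  66]
 [ 25  31  45  89 117 119 117 103 135 125  83  69  65  66]
 [ 29  27  34  97 112 111 118  87 136 107  55  67  67  64]]
[ 0.53021269 -0.1139782   0.03      ]
```

```bash
sed -i 's/t=np.percentile(sub,80)\*0.75;/t=85;/' where.py; python3 -c "
from where import *
where((299,184))"
```

```text
t 5.55 px [298.7 183.4] [19.  24.8] disc [ 0.5283 -0.1142] disc-tcp in tool mm [38.7 -1. ] rec-disc in tool mm [100.1   2. ] F [-0.  -0.7 -0.1]
```

move_arm(plan=[[[0.04, 0.002, 0, 0, 0, 0, 0.65], [0.06, 0.002, 0, 0, 0, 0, 0.65], [0.07, 0.002, 0, 0, 0, 0, 0.65], [0.07, 0.002, 0, 0, 0, 0, 0.65], [0.07, 0.002, 0, 0, 0, 0, 0.65], [0.07, 0.002, 0, 0, 0, 0, 0.65], [0.07, 0.002, 0, 0, 0, 0, 0.65], [0.07, 0.002, 0, 0, 0, 0, 0.65], [0.05, 0, 0, 0, 0, 0, 0.65], [0, 0, 0, 0, 0, 0, 0.65]]])

```text
time: 6.85
tool_pos: [0.545, -0.0887, 0.0225]
tool_rot: [-0.0, 0.856, 0.517, 0.0]
contact_force: [-0.3, -0.0, -0.1]
gripper_width: 0.351
grasp_force: 0.0
```

```bash
python3 -c "
from where import *
where((326,196))
s=manip.state();print(s['tool_pos'])
f=grab('scene');cv2.imwrite('pics/s5.png',cv2.resize(f['pixels'][150:250,270:410],None,fx=4,fy=4,interpolation=cv2.INTER_CUBIC))"
```

```text
t 6.85 px [325.  193.8] [20.  25.6] disc [ 0.5621 -0.0549] disc-tcp in tool mm [37.9 -0.6] rec-disc in tool mm [31.9 -0.2] F [-0.3 -0.  -0.1]
[ 0.54487632 -0.0889278   0.02248666]
```

View pics/s5.png

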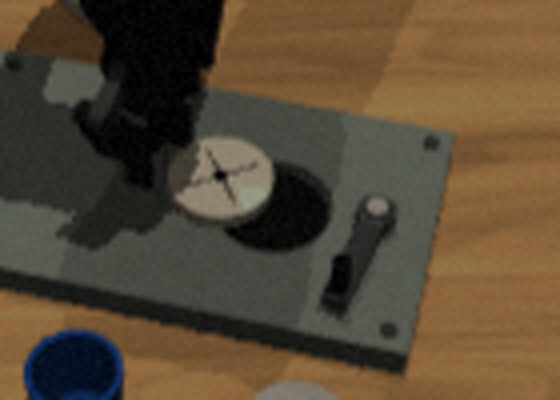

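The disc is at crop (221,175), half over the recess and centred on it laterally, with 32 mm to go.

move_arm(plan=[[[0.03, 0, 0, 0, 0, 0, 0.65], [0.04, 0, 0, 0, 0, 0, 0.65], [0.04, 0, 0, 0, 0, 0, 0.65], [0.04, 0, 0, 0, 0, 0, 0.65], [0.04, 0, 0, 0, 0, 0, 0.65], [0.03, 0, 0, 0, 0, 0, 0.65], [0.02, 0, 0, 0, 0, 0, 0.65], [0.02, 0, 0, 0, 0, 0, 0.65], [0, 0, 0, 0, 0, 0, 0.65], [0, 0, 0, 0, 0, 0, 0.65]]])

```text
time: 8.2
tool_pos: [0.5593, -0.0615, 0.0225]
tool_rot: [0.0, 0.856, 0.517, 0.0]
contact_force: [-0.6, -0.0, 0.8]
gripper_width: 0.347
grasp_force: 0.0
```

```bash
python3 -c "
from where import *
where((338,200))
s=manip.state();print(s['tool_pos'])
f=grab('scene');cv2.imwrite('pics/s6.png',cv2.resize(f['pixels'][150:250,270:410],None,fx=4,fy=4,interpolation=cv2.INTER_CUBIC))
print([at_d(f,u,v).round(4).tolist() for u,v in ((330,198),(338,195),(345,201),(337,206))])"
```

```text
t 8.2 px [337.4 200.4] [19.9 24.7] disc [ 0.5822 -0.0283] disc-tcp in tool mm [40.1  4.7] rec-disc in tool mm [-1.1 -5.6] F [-0.6 -0.   0.8]
[ 0.55931451 -0.06156807  0.02250014]
[[0.5691, -0.044, 0.0233], [0.5619, -0.0257, 0.0244], [0.5787, -0.011, 0.0229], [0.5923, -0.0296, 0.0228]]
```

View pics/s6.png

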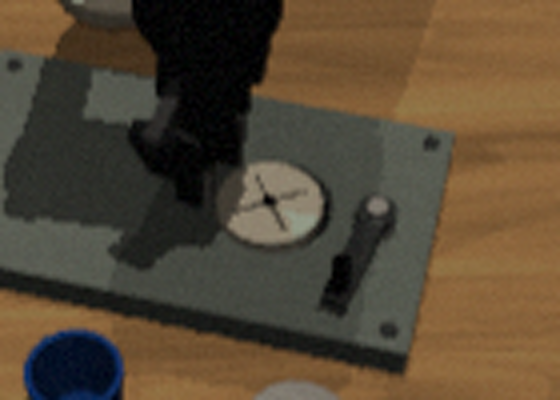

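The disc has dropped flat. Its top measures 23 mm above the bench at four points around it, and it is centred in the recess at crop (271,202). Now I back off, rise, and go behind the keeper post at (0.644, 0.000).

move_arm(plan=[[[-0.06, 0, 0, 0, 0, 0, 0.65], [-0.06, 0, 0, 0, 0, 0, 0.65], [0, 0, -0.2, 0, 0, 0, 0.65], [0, 0, -0.2, 0, 0, 0, 0.65], [0, 0, -0.2, 0, 0, 0, 0.8], [0, 0, -0.2, 0, 0, 0, 1], [0.29, 0.1, 0, 0, 0, 0, 1], [0.29, 0.1, 0, 0, 0, 0, 1], [0.29, 0.1, 0, 0, 0, 0, 1], [0.29, 0.1, 0, 0, 0, 0, 1]]])

```text
time: 9.55
tool_pos: [0.6606, 0.0267, 0.1184]
tool_rot: [0.0, 0.856, 0.516, -0.0]
contact_force: [-0.7, 0.2, 0.2]
gripper_width: 0.002
grasp_force: 0.0
```

```bash
cat > arc.py <<'E'
from plan import *
s=manip.state(); p,R=np.array(s['tool_pos']),rot(s['tool_rot']); print(s['time'],p,R.as_matrix()[:2,0],s['gripper_width'],s['joint_pos'])
P=np.array([.5936,.0289])
def pose(phi,back):
    t=np.array([np.sin(phi),-np.cos(phi)]); q=P+.058*np.array([np.cos(phi),np.sin(phi)])-t*back
    return np.array([*q,.042]),down(np.arctan2(-t[1],-t[0]))
f0=np.radians(-29.7); f1=np.radians(-106.8)+.03
a,A=pose(f0,.030); print('descend'); plan(p,R,a,A,5)
print('arc',a)
for phi in np.linspace(f0,f1,18):
    b,B=pose(phi,.016); plan(a,A,b,B,1); a,A=b,B
print(b)
E
python3 arc.py; python3 -c "
from h import *
f=grab('scene');cv2.imwrite('pics/s7.png',cv2.resize(f['pixels'][120:260,240:430],None,fx=4,fy=4,interpolation=cv2.INTER_CUBIC))"
```

```text
9.55 [0.66059937 0.02666238 0.11843652] [0.4667275  0.88440116] 0.002253573288563983 [-7.20663557e-02  2.24859755e-01  1.61738944e+00 -1.52377582e-04
  1.29940105e+00  4.13561412e-01]
descend
[-0.002, -0.002, 0.127] [0.0, 0.0, 0.044]
[-0.002, -0.002, 0.127] [0.0, 0.0, 0.044]
[-0.002, -0.002, 0.127] [0.0, 0.0, 0.044]
[-0.002, -0.002, 0.127] [0.0, 0.0, 0.044]
[-0.002, -0.002, 0.127] [0.0, 0.0, 0.044]
arc [0.65884439 0.02622234 0.042     ]
[-0.117, 0.0, 0.0] [0.0, 0.0, 0.0]
[-0.038, 0.009, 0.0] [0.0, 0.0, 0.516]
[-0.038, 0.009, 0.0] [0.0, 0.0, 0.516]
[-0.038, 0.009, 0.0] [0.0, 0.0, 0.516]
[-0.038, 0.009, 0.0] [0.0, 0.0, 0.516]
[-0.038, 0.009, 0.0] [0.0, 0.0, 0.516]
[-0.038, 0.009, 0.0] [0.0, 0.0, 0.516]
[-0.038, 0.009, 0.0] [0.0, 0.0, 0.516]
[-0.038, 0.009, 0.0] [0.0, 0.0, 0.516]
[-0.038, 0.009, 0.0] [0.0, 0.0, 0.516]
[-0.038, 0.009, 0.0] [0.0, 0.0, 0.516]
[-0.038, 0.009, 0.0] [0.0, 0.0, 0.516]
[-0.038, 0.009, 0.0] [0.0, 0.0, 0.516]
[-0.038, 0.009, 0.0] [0.0, 0.0, 0.516]
[-0.038, 0.009, 0.0] [0.0, 0.0, 0.516]
[-0.038, 0.009, 0.0] [0.0, 0.0, 0.516]
[-0.038, 0.009, 0.0] [0.0, 0.0, 0.516]
[-0.038, 0.009, 0.0] [0.0, 0.0, 0.516]
[ 0.59395812 -0.03126537  0.042     ]
```

View pics/s7.png

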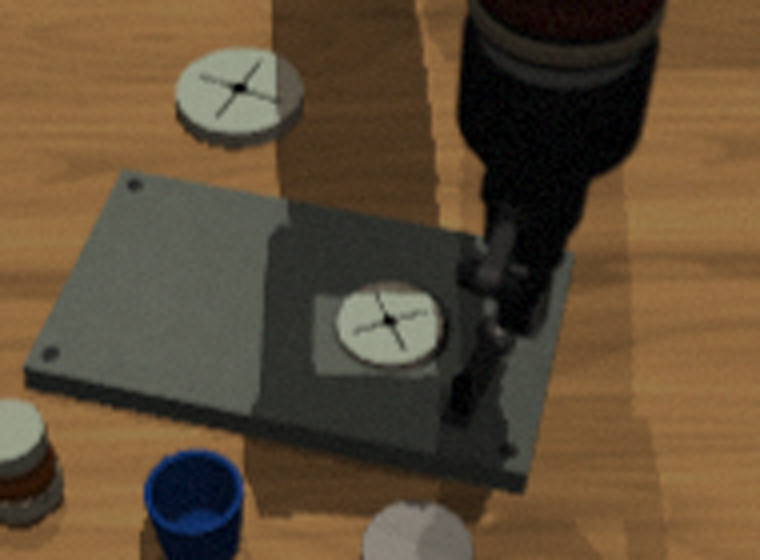

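The disc is still seated at crop (390,322), with the keeper post at crop (463,395). The fingers hover on the far side of the post. I'll descend and touch it.

move_arm(plan=[[[0, 0, 0.13, 0, 0, 0.04, 1], [0, 0, 0.13, 0, 0, 0.04, 1], [0, 0, 0.13, 0, 0, 0.04, 1], [0, 0, 0.13, 0, 0, 0.04, 1], [0, 0, 0.12, 0, 0, 0.04, 1], [0, 0, 0, 0, 0, 0, 1], [-0.03, 0, 0, 0, 0, 0, 1], [-0.03, 0, 0, 0, 0, 0, 1], [-0.03, 0, 0, 0, 0, 0, 1], [-0.03, 0, 0, 0, 0, 0, 1]]])

```text
time: 10.85
tool_pos: [0.6532, 0.0137, 0.0423]
tool_rot: [0.0, 0.864, 0.504, 0.001]
contact_force: [0.2, -0.3, 0.8]
gripper_width: -0.0
grasp_force: 0.3
```

move_arm(plan=[[[-0.04, 0.01, 0, 0, 0, 0.52, 1], [-0.04, 0.01, 0, 0, 0, 0.52, 1], [-0.04, 0.01, 0, 0, 0, 0.52, 1], [-0.04, 0.01, 0, 0, 0, 0.52, 1], [-0.04, 0.01, 0, 0, 0, 0.52, 1], [-0.04, 0.01, 0, 0, 0, 0.52, 1], [-0.04, 0.01, 0, 0, 0, 0.52, 1], [-0.04, 0.01, 0, 0, 0, 0.52, 1], [0, 0, 0, 0, 0, 0, 1], [0, 0, 0, 0, 0, 0, 1]]])

```text
time: 12.1
tool_pos: [0.6328, -0.0194, 0.0418]
tool_rot: [0.0, 0.977, 0.215, 0.0]
contact_force: [0.6, 0.1, -0.6]
gripper_width: 0.001
grasp_force: 0.0
```

```bash
python3 - <<'E'
from plan import *
s=manip.state(); p,R=np.array(s['tool_pos']),rot(s['tool_rot']); x=R.as_matrix()[:2,0]
print(s['time'],p,np.degrees(np.arctan2(x[1],x[0])),s['contact_force'])
P=np.array([.5936,.0289]); post=p[:2]-x*.016; v=post-P; print('post r',np.hypot(*v),'phi',np.degrees(np.arctan2(v[1],v[0])))
f=grab('scene');cv2.imwrite('pics/s8.png',cv2.resize(f['pixels'][150:250,280:420],None,fx=4,fy=4,interpolation=cv2.INTER_CUBIC))
E
```

```text
12.1 [ 0.63278529 -0.01942785  0.04178821] 24.798911882956414 [ 0.63607952  0.14543184 -0.59237473]
post r 0.06031104003346846 phi -65.86472686584128
```

View pics/s8.png

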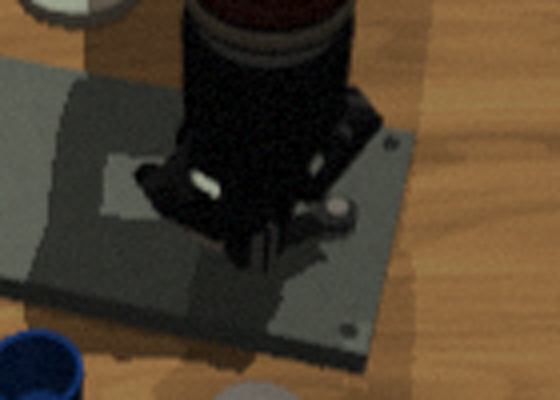

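The bar turns with the fingers: the pivot is at crop (338,208) and the bar points under the gripper. It is at about 0.86 rad, so I continue the arc.

move_arm(plan=[[[-0.04, 0.01, 0, 0, 0, 0.5, 1], [-0.04, 0.01, 0, 0, 0, 0.5, 1], [-0.04, 0.01, 0, 0, 0, 0.5, 1], [-0.04, 0.01, 0, 0, 0, 0.5, 1], [-0.04, 0.01, 0, 0, 0, 0.5, 1], [-0.04, 0.01, 0, 0, 0, 0.5, 1], [-0.04, 0.01, 0, 0, 0, 0.5, 1], [-0.03, 0.01, 0, 0, 0, 0.5, 1], [-0.03, 0.01, 0, 0, 0, 0.5, 1], [0, 0, 0, 0, 0, 0, 1]]])

```text
time: 13.4
tool_pos: [0.5945, -0.0357, 0.0418]
tool_rot: [0.0, 0.993, -0.121, 0.0]
contact_force: [-0.9, 0.2, -0.1]
gripper_width: -0.004
grasp_force: 0.0
```

```bash
python3 - <<'E'
from plan import *
s=manip.state(); p,R=np.array(s['tool_pos']),rot(s['tool_rot']); x=R.as_matrix()[:2,0]
print(s['time'],p,np.degrees(np.arctan2(x[1],x[0])),s['contact_force'])
P=np.array([.5936,.0289]); post=p[:2]-x*.016; v=post-P; print('post r',np.hypot(*v),'phi',np.degrees(np.arctan2(v[1],v[0])))
E
```

```text
13.4 [ 0.59448833 -0.03571417  0.0417771 ] -13.85214548677362 [-0.90101634  0.24162701 -0.09424182]
post r 0.06252318123667006 phi -103.54768249163763
```

move_arm(plan=[[[-0.01, 0, 0, 0, 0, 0, 1], [-0.01, 0, 0, 0, 0, 0, 1], [-0.01, 0, 0, 0, 0, 0, 1], [0, 0, 0, 0, 0, 0, 1], [0, 0, 0, 0, 0, 0, 1], [0, 0, 0, 0, 0, 0, 1], [0, 0, 0, 0, 0, 0, 1], [0, 0, 0, 0, 0, 0, 1], [0, 0, 0, 0, 0, 0, 1], [0, 0, 0, 0, 0, 0, 1]]])

```text
time: 14.65
tool_pos: [0.591, -0.0349, 0.0417]
tool_rot: [-0.0, 0.993, -0.121, -0.0]
contact_force: [-0.5, 0.5, -1.5]
gripper_width: -0.001
grasp_force: 0.0
```

move_arm(plan=[[[-0.01, 0, 0, 0, 0, 0, 1], [-0.01, 0, 0, 0, 0, 0, 1], [0, 0, 0, 0, 0, 0, 1], [0, 0, 0, 0, 0, 0, 1], [0, 0, 0, 0, 0, 0, 1], [0, 0, 0, 0, 0, 0, 1], [0, 0, 0, 0, 0, 0, 1], [0, 0, 0, 0, 0, 0, 1], [0, 0, 0, 0, 0, 0, 1], [0, 0, 0, 0, 0, 0, 1]]])

```text
time: 15.9
tool_pos: [0.5905, -0.0348, 0.042]
tool_rot: [0.0, 0.993, -0.121, 0.003]
contact_force: [6.7, -0.1, -4.6]
gripper_width: -0.003
grasp_force: 3.6
```

The force rose to about 7 N and the TCP moved only 0.5 mm, so the keeper is at its stop. I'll back off, rise and check.

move_arm(plan=[[[0.05, 0, 0, 0, 0, 0, 1], [0.1, 0, 0, 0, 0, 0, 1], [0.1, 0, 0, 0, 0, 0, 1], [0, 0, -0.3, 0, 0, 0, 1], [0, 0, -0.4, 0, 0, 0, 1], [0, 0, -0.4, 0, 0, 0, 1], [0, 0.5, 0, 0, 0, 0, 1], [0, 0.5, 0, 0, 0, 0, 1], [0, 0.5, 0, 0, 0, 0, 1], [0, 0, 0, 0, 0, 0, 1]]])

```text
time: 17.15
tool_pos: [0.5739, -0.2202, 0.1739]
tool_rot: [0.0, 0.992, -0.124, -0.0]
contact_force: [-0.4, 0.0, -0.4]
gripper_width: 0.0
grasp_force: 0.0
```

```bash
python3 -c "
from h import *
a=grab('top')['pixels'][130:270,240:400];b=grab('scene')['pixels'][130:270,230:390]
cv2.imwrite('pics/s9.png',cv2.resize(np.hstack([a,b]),None,fx=2.5,fy=2.5,interpolation=cv2.INTER_CUBIC));s=manip.state();print(s['tool_pos'],s['contact_force'])"
```

```text
[ 0.57463098 -0.21674689  0.17367027] [-0.94333431 -1.20833813  0.24031356]
```

View pics/s9.png

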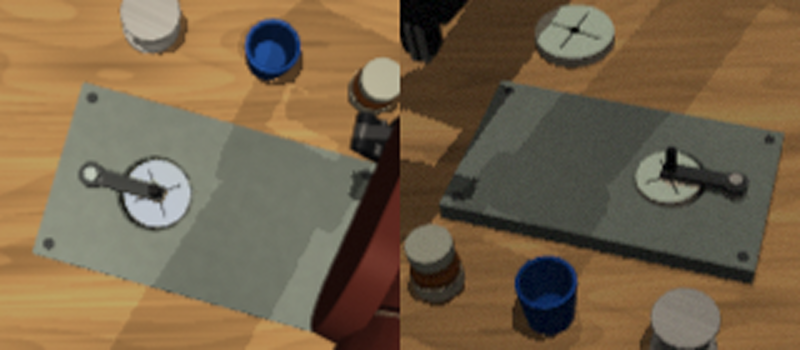

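The keeper lies along the plate's -y over the seated disc: the top half shows the pivot at crop (91,174), the post at (155,192) and the disc at (156,193). Everything is at rest and the robot is clear, so I hand in.

```bash
python3 -c "
from plant import manip
print(manip.job_done())"
```

```text
the job is handed in; nothing more can be done
None
```

The disc lies flat in the recess, the keeper is at its stop over it, and the job is handed in; the hand-in returned no verdict.

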